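# Nest the parts pots and cap the stack

### The job

Nest the two stepped metal pots that stand on the bench into the one on the round stand, so that all three make one straight upright stack on the stand with every pot fully home, and put the knobbed lid squarely on the top pot. Set each piece down gently rather than dropping it, and leave the other things on the bench where they are.

Things in the scene. Friction and masses are not known exactly. Their poses are not given: they have to be found in the camera images.
- stand: round dark steel stand on the bench, 110 diameter, its flat floor 6 above the bench inside a rim that is 4 wide and 3 high above the floor; does not move. Origin: centre of its underside
- pot_base: Stepped round open aluminium pot, 75 high, 0.14 kg. Lower part: foot 48 diameter widening to 52 at a flat shoulder 35 above the underside; above it a collar 64 outside, 58 inside, up to the rim. Nested, the shoulder rests on the rim below: origins 40 apart, the collar stays exposed. Origin: centre of underside, z up. Starts upright on the stand, loose: the bottom of the stack
- pot_a: Stepped round open aluminium pot, 75 high, 0.14 kg. Lower part: foot 48 diameter widening to 52 at a flat shoulder 35 above the underside; above it a collar 64 outside, 58 inside, up to the rim. Nested, the shoulder rests on the rim below: origins 40 apart, the collar stays exposed. Origin: centre of underside, z up. One of two alike, upright on the bench; nest them in either order
- pot_b: Stepped round open aluminium pot, 75 high, 0.14 kg. Lower part: foot 48 diameter widening to 52 at a flat shoulder 35 above the underside; above it a collar 64 outside, 58 inside, up to the rim. Nested, the shoulder rests on the rim below: origins 40 apart, the collar stays exposed. Origin: centre of underside, z up. The other of the two that start upright on the bench
- lid: Aluminium lid with upright black knob, 47 high, 0.09 kg, starts upright on the bench. Plug 52 diameter, 8 deep, under a flange 66 diameter, 5 thick; knob a cylinder 22 diameter from 13 to 47 above the underside. The plug enters a pot's mouth, the flange rests on the rim: lid origin 67 above the pot's. Origin: centre of the plug's underside, z up
- tape_black: roll of black tape lying flat, 57 diameter, 18 high; loose bystander lying on the bench, not to be disturbed. Origin: under its middle
- flat_pliers: flat pliers with grey grips, 136 long, 42 wide, 10 high; loose bystander lying on the bench, not to be disturbed. Origin: under its middle
- screwdriver_a: grey screwdriver, 144 long, 14 thick; loose bystander lying on the bench, not to be disturbed. Origin: under its middle
- hex_key_set: red block with a row of upright steel hex keys, 62 long, 14 wide, 52 high; loose bystander lying on the bench, not to be disturbed. Origin: under its middle
Not all that is in view belongs to the job. What is shaped like the pot_b but brown or yellow is not meant.

How it is judged:
At the end, for the whole second after the job is handed in: The first pot upright on the stand (30 mm of its middle); the other two nested in it in either order, each 40 mm (+-3) above the one below, within 6 mm of concentric, 0.08 rad of upright; the lid seated on the top pot (67 mm +-3 above its origin, 7 mm of centre, 0.08 rad of level); all at rest (((z of pot_a in the frame of pot_base between 0.037 and 0.043 m and horizontal distance between pot_a and pot_base below 0.006 m and angle between each of pot_a, pot_b, lid's own z axis and vertical below 0.08 rad and z of pot_b in the frame of pot_a between 0.037 and 0.043 m and horizontal distance between pot_b and pot_a below 0.006 m and z of lid in the frame of pot_b between 0.064 and 0.07 m and horizontal distance between lid and pot_b below 0.007 m) or (z of pot_b in the frame of pot_base between 0.037 and 0.043 m and horizontal distance between pot_b and pot_base below 0.006 m and angle between each of pot_b, pot_a, lid's own z axis and vertical below 0.08 rad and z of pot_a in the frame of pot_b between 0.037 and 0.043 m and horizontal distance between pot_a and pot_b below 0.006 m and z of lid in the frame of pot_a between 0.064 and 0.07 m and horizontal distance between lid and pot_a below 0.007 m)) and angle between pot_base's own z axis and vertical below 0.06 rad and horizontal distance between pot_base and stand below 0.03 m and z of pot_base in the frame of stand between 0.003 and 0.009 m and linear speed of each of pot_base, pot_a, pot_b, lid below 0.02 m/s); the robot touches nothing.
It fails at once if a bystander (tape, pliers, screwdriver, hex key set) is moved by more than 30 mm (distance of any of tape_black, flat_pliers, screwdriver_a, hex_key_set from where it was at the start of the episode above 0.03 m).
It fails at once if a pot or the lid is dropped (moves faster than 0.7 m/s while not held by the fingers) ((linear speed of pot_base above 0.7 m/s and contact force between the fingers and pot_base below 0.05 N) or (linear speed of pot_a above 0.7 m/s and contact force between the fingers and pot_a below 0.05 N) or (linear speed of pot_b above 0.7 m/s and contact force between the fingers and pot_b below 0.05 N) or (linear speed of lid above 0.7 m/s and contact force between the fingers and lid below 0.05 N)).
It also fails if it takes over 66 s, if anything falls off the work surface, if the arm or the gripper's body presses on something with over 40 N, if the wrist force passes 120 N, or if a joint passes its speed limit or range.

### The arm

A 6-joint arm with a two-finger parallel gripper is mounted at the origin on a cart in front of the work surface, level with it; the furniture and walls round the work are solid. World frame = base frame: x ahead of the robot, y to its left, z up, the work surface at z = 0. Lengths are in m, angles in rad, forces in N, time in s.
With the tool pointing down it reaches from about 0.25 to 0.725 m from the base axis. Payload 4 kg.
Tool frame: the origin (TCP) lies midway between the tips of the shut fingers; the grasp point (between the pads) lies 19 mm behind it; z points along the fingers, y is the direction in which the jaws open and shut (so a half turn about z gives the same grasp; the last joint's range is limited). The gripper opens to 85 mm and grips with 20 to 120 N. Pads are 22 mm wide; open, the fingers measure 114 mm over their backs; the gripper's body (76 mm by 85 mm) begins 54 mm behind the grasp point. The pads swing forward as they close: fully open they stand 13 mm farther back than shut.
Start: joints at [1.285, 0.241, 0.005, 1.335, 0, 1.571], TCP at [0.141, 0.48, 0.231] pointing down, gripper open.
Joint ranges: [-2.72, 2.72], [-1.05, 1.87], [-1.09, 1.28], [-1.99, 2.15], [-1.42, 1.44], [-3.14, 3.14]. Speed limits (rad/s): [2.79, 2.79, 3.14, 3.14, 3.14, 3.14].

### API

Orientations are given as a unit quaternion [x, y, z, w].
In Python, from workcell import bot, vision gives the robot as it stands. The module is installed in compiled form; this text tells all that it offers.
- The arm moves only by the tool send_rows, never from a script. Its argument "targets" is a list that holds one entry, the list of rows, each a list of 5 numbers: the shift along the world's x, y, z in cm, then the turn about the world's z in rad, then the finger opening in cm, from 0 to 8.54. A call has 1 to 12 rows; each row is the pose to reach, as a shift and turn from the pose commanded when the call began; what a row does not reach only later rows make up. A row lasts 1/8 s, in which the tool goes at most 62.5 mm and 10.7 degrees, less where a joint would pass 70% of its speed; a pose out of reach is approached as far as the arm can. A call with a gripper value outside its range is refused whole. The fingers move at their own pace and stop on an object; the grip force is fixed at half the most. Time passes only in rows, so rows that repeat a pose let the fingers close. It gives the time, the measured TCP pose, the force and the opening at its end, in the units of the state.
- bot.get_obs(): the state, without advancing time (a new reading comes with each control period).
- vision.camera(name): name is "scene" or "top"; returns the picture (420x560x3 uint8, red, green, blue); there is no depth.
- vision.get_calibration(name): a dict with "vertical_fov" (degrees; the focal length in pixels is half the picture's height over the tangent of half this angle, whatever the lens; pixels are square), "cx", "cy" (the principal point, pixels), "rvec" (rotation vector, rad) and "tvec" (3), from world to camera coordinates, as OpenCV has them. Camera axes: x right, y down, z forward; pixel columns grow to the right and rows downward; lengths in m; the calibration is good to about 2 mm. A picture is of the moment at which its call begins. get_calibration takes no time and is no camera call.
- bot.job_done(): hands the job in, once; it reports no verdict.
Trained networks look in the newest picture that a camera, given by its name, has taken for a name from the list of things; names that differ only in an ending like _2 or _b are one class to them, and where a whole thing is asked for, a point or a joint stands for the part that bears it (a point fixed in the world has none). Each returns a list of dicts, best first, with "score" (0 to 1); they miss things now and then, are a little off and sometimes report something else, mostly with a low value. They report only what shows in the picture. A call takes as long as a camera call. They do not tell look-alikes from the thing itself.
- vision.boxes_of(target, camera): "uv" ([column, row] in pixels, amid what is visible of it).
The state is a dict: "clock": time; "joint_pos": joint angles; "joint_vel": joint speeds; "tau": joint torques, N m; "eef_pos": TCP position; "tool_rot": TCP orientation; "ft_force": force on the tool from outside, world axes, zero at the start; "ft_torque": the same for the moment, N m; "grip_width": finger opening in m.
Only numpy, scipy, OpenCV 4.12 (cv2) and the standard library are available. Lean on these libraries where they do the work, as an engineer would, in place of code of your own. Each camera call takes 0.05 s, during which the arm holds its last target.

## Working session

There is one attempt and no reset: what is moved stays moved. The work goes in short steps, Python scripts to look and compute and a tool call to move; the robot and the scene stay as the last step left them, time stands still between calls to the robot, and variables do not carry over. Pictures are saved under pics/ and viewed, and the job is handed in when it is done.

Besides the shell and the picture viewer there is one more tool, called after "Call:" as name([rows], argument=value, ...), one row to a line, values as JSON. send_rows: Moves the arm, as the interface text tells. Its arguments: {"type":"object","properties":{"targets":{"type":"array"}},"required":["targets"]}

```bash
mkdir -p pics
python3 - <<'E'
from workcell import bot, vision
import cv2
for c in ("scene","top"):
    im=vision.camera(c); cv2.imwrite(f"pics/{c}0.png",im[:,:,::-1])
    print(c,vision.get_calibration(c))
    for t in ("pot_a","lid","stand"):
        print(t,[(round(d['score'],2),[round(x,1) for x in d['uv']]) for d in vision.boxes_of(t,c)])
print(bot.get_obs())
E
```

```text
scene {'vertical_fov': 50.68432953875595, 'cx': 286.75733614351213, 'cy': 210.2442112636296, 'rvec': array([ 0.77717882, -2.32522086,  1.40099795]), 'tvec': array([0.52860744, 0.12425537, 0.76777599])}
pot_a [(0.93, [277.7, 246.9]), (0.77, [367.9, 185.3]), (0.6, [422.3, 202.8]), (0.51, [393.1, 159.4])]
lid [(0.72, [231.4, 234.2])]
stand [(0.68, [328.5, 184.7])]
top {'vertical_fov': 48.56050054936365, 'cx': 280.24758573420644, 'cy': 214.9043294542021, 'rvec': array([ 2.15903287, -2.10008877,  0.1978067 ]), 'tvec': array([0.12381339, 0.54258847, 1.16548794])}
pot_a [(0.87, [379.0, 290.9]), (0.66, [390.4, 254.7]), (0.64, [322.6, 290.5]), (0.58, [346.0, 249.4]), (0.56, [216.9, 242.8])]
lid [(0.84, [229.3, 197.1]), (0.75, [284.8, 142.4])]
stand [(0.62, [351.8, 212.8]), (0.15, [347.5, 248.3])]
{'clock': 0.4, 'joint_pos': array([1.28501868e+00, 2.40723021e-01, 4.84230863e-03, 1.33523795e+00,
       5.26475170e-06, 1.57081342e+00]), 'joint_vel': array([-0.00069398, -0.00073286,  0.00158051, -0.00240143,  0.00245914,
        0.00097653]), 'tau': array([-5.41580030e-04, -3.71781278e+01,  2.52330673e+01,  5.35876505e-03,
       -2.93738503e-05, -2.06125698e-06]), 'eef_pos': array([0.14092376, 0.4796315 , 0.23118466]), 'tool_rot': array([ 1.42411549e-01,  9.89807519e-01, -1.59152762e-04, -2.55552835e-05]), 'ft_force': array([ 0.77861396,  0.55877542, -0.11318437]), 'ft_torque': array([0.03517974, 0.03715773, 0.02381673]), 'grip_width': 0.0851256675834086}
```

View pics/scene0.png

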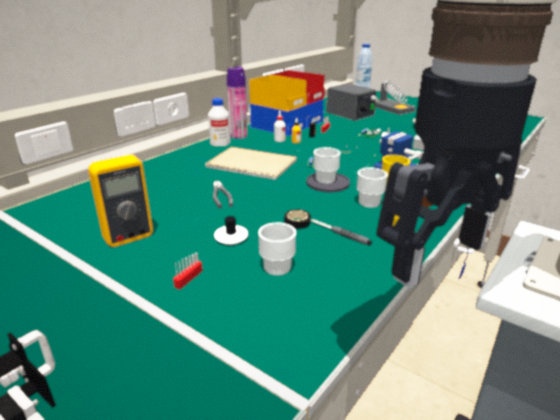

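View pics/top0.png

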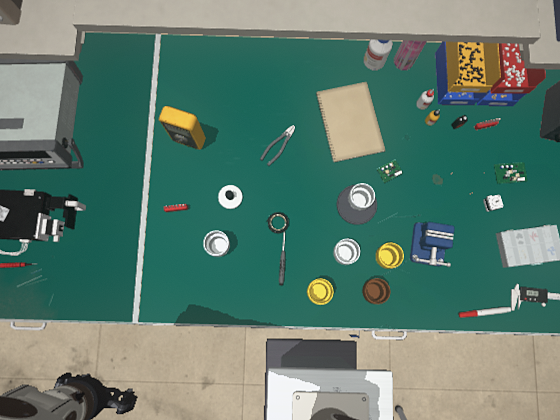

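```bash
cat > h.py <<'E'
import numpy as np, cv2
from workcell import bot, vision
def cal(c):
    k=vision.get_calibration(c); f=210/np.tan(np.radians(k['vertical_fov'])/2)
    K=np.array([[f,0,k['cx']],[0,f,k['cy']],[0,0,1]]); R=cv2.Rodrigues(np.array(k['rvec']))[0]
    return K,R,np.array(k['tvec']).reshape(3)
def proj(c,P):
    K,R,t=cal(c); p=(np.atleast_2d(P)@R.T+t)@K.T; return p[:,:2]/p[:,2:]
def ray(c,uv,z):
    K,R,t=cal(c); d=R.T@np.linalg.inv(K)@np.array([uv[0],uv[1],1.]); C=-R.T@t
    return C+d*(z-C[2])/d[2]
def circ(x,y,z,r,n=60):
    a=np.linspace(0,2*np.pi,n,endpoint=False); return np.c_[x+r*np.cos(a),y+r*np.sin(a),np.full(n,z)]
E
python3 - <<'E'
from h import *
print('tcp',proj('top',[.141,.48,.231]),proj('scene',[.141,.48,.231]),'base',proj('top',[0,0,0]))
for n,uv,z in (('A',(216,243),.075),('B',(347,251),.075),('base',(361,195),.081),('stand',(357,205),.009),('lid',(230,196),.013),('knob',(230.5,195),.047)):
    print(n,ray('top',uv,z).round(3))
for n,(x,y) in {'A':(216,243),'B':(347,251),'S':(357,205),'L':(230,196)}.items(): pass
im=cv2.imread('pics/top0.png')
cr=im[170:310,180:420]; cv2.imwrite('pics/topz.png',cv2.resize(cr,None,fx=3.3,fy=3.3,interpolation=cv2.INTER_CUBIC))
E
```

```text
tcp [[110.70161251 383.89506082]] [[434.95441317 276.54783268]] base [[329.70187665 431.62829067]]
A [0.458 0.299 0.075]
B [ 0.447 -0.032  0.075]
base [ 0.591 -0.066  0.081]
stand [ 0.579 -0.068  0.009]
lid [0.593 0.276 0.013]
knob [0.589 0.271 0.047]
```

View pics/topz.png

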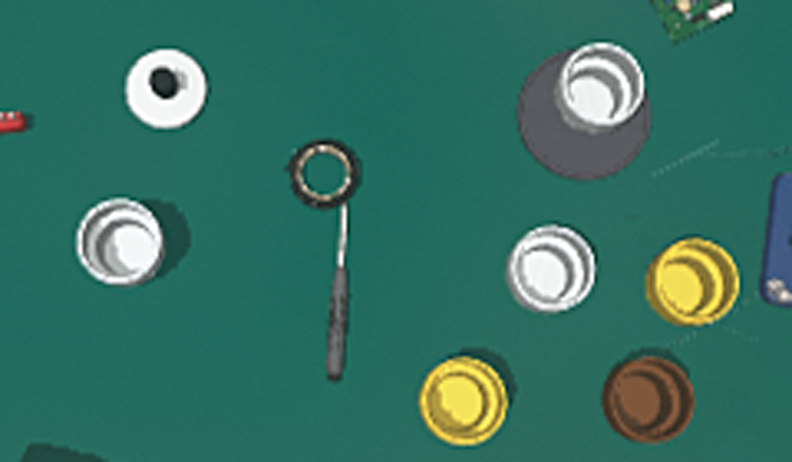

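```bash
cat >> h.py <<'E'
from scipy.optimize import minimize
S=4
POT=[[(0,.024),(.035,.026)],[(.035,.032),(.075,.032)]]
LID=[[(.008,.033),(.013,.033)],[(.013,.011),(.047,.011)]]
STAND=[[(0,.055),(.009,.055)]]
def sil(c,x,y,z0,parts,off,shape):
    m=np.zeros(shape,np.uint8)
    for p in parts:
        pts=np.vstack([circ(x,y,z0+z,r) for z,r in p])
        uv=(proj(c,pts)-off+.5)*S-.5
        cv2.fillConvexPoly(m,cv2.convexHull(np.round(uv*16).astype(np.int32)),1,cv2.LINE_8,4)
    return m
def fit(c,im,x,y,z0,parts,maskf,pad=12):
    pts=np.vstack([circ(x,y,z0+z,r) for p in parts for z,r in p]); uv=proj(c,pts)
    lo=np.floor(uv.min(0)-pad).astype(int); hi=np.ceil(uv.max(0)+pad).astype(int)
    lo=np.maximum(lo,0)
    cr=im[lo[1]:hi[1],lo[0]:hi[0]]
    cr=cv2.resize(cr,None,fx=S,fy=S,interpolation=cv2.INTER_CUBIC)
    m=maskf(cr.astype(float)).astype(np.uint8)
    # keep the component nearest guess
    n,l=cv2.connectedComponents(m); s=sil(c,x,y,z0,parts,lo,m.shape)
    k=np.bincount(l[(s>0)&(m>0)],minlength=n); m=(l==k.argmax()).astype(np.uint8)
    def cost(p):
        s=sil(c,p[0]/100,p[1]/100,z0,parts,lo,m.shape); return 1-(s&m).sum()/max(1,(s|m).sum())
    r=minimize(cost,[x*100,y*100],method='Nelder-Mead',options=dict(initial_simplex=[[x*100,y*100],[x*100+1,y*100],[x*100,y*100+1]],xatol=.005,fatol=1e-5))
    return r.x/100,r.fun
def nongreen(cr): return cr[...,0]>0.8*cr[...,1]   # RGB
def bright(cr): return (cr[...,0]>0.8*cr[...,1])&(cr[...,1]>125)
E
python3 - <<'E'
from h import *
for c in ('top','scene'):
    im=cv2.imread(f'pics/{c}0.png')[:,:,::-1]
    for n,x,y,z,P,m in (('A',.458,.299,0,POT,nongreen),('B',.447,-.032,0,POT,nongreen),('base',.591,-.066,.006,POT,bright),('base_collar',.591,-.066,.006,POT[1:],bright),('lid',.593,.276,0,LID,nongreen),('stand',.58,-.068,0,STAND,nongreen)):
        print(c,n,*fit(c,im,x,y,z,P,m))
E
```

```text
top A [0.45916975 0.30045678] 0.0362876621948538
top B [ 0.44801624 -0.03282711] 0.03134590092064882
top base [ 0.59230328 -0.07008166] 0.2108691010036301
top base_collar [ 0.59171165 -0.06968979] 0.2089536253614651
top lid [0.5925579  0.27656478] 0.12542729424138843
top stand [ 0.58419197 -0.06871427] 0.05763218068971954
scene A [0.46226759 0.29382202] 0.18866432615365147
scene B [ 0.44879801 -0.04043131] 0.5119564533383676
scene base [ 0.59231767 -0.07250084] 0.052154879613555694
scene base_collar [ 0.59064216 -0.06966112] 0.2893463399646671
scene lid [0.5932803  0.27439073] 0.10612086526336206
scene stand [ 0.58793396 -0.07917212] 0.35639097744360904
```

```bash
cat >> h.py <<'E'
def overlay(c,im,items,box,sc,fn):
    x0,y0,x1,y1=box
    o=cv2.resize(im[y0:y1,x0:x1],None,fx=sc,fy=sc,interpolation=cv2.INTER_CUBIC)[:,:,::-1].copy()
    for x,y,z0,parts,col in items:
        for p in parts:
            for z,r in p:
                uv=(proj(c,circ(x,y,z0+z,r))-[x0,y0]+.5)*sc-.5
                cv2.polylines(o,[np.round(uv*16).astype(np.int32)],True,col,1,cv2.LINE_AA,4)
    cv2.imwrite(fn,o)
E
python3 - <<'E'
from h import *
it=[(.459,.300,0,POT,(0,0,255)),(.448,-.033,0,POT,(0,0,255)),(.592,-.070,.006,POT,(255,0,0)),(.5927,.276,0,LID,(0,0,255)),(.579,-.067,0,STAND,(0,255,255))]
im=cv2.imread('pics/scene0.png')[:,:,::-1]
overlay('scene',im,it,(200,135,400,285),4,'pics/s_ov.png')
im=cv2.imread('pics/top0.png')[:,:,::-1]
overlay('top',im,it,(195,170,395,280),4,'pics/t_ov.png')
E
```

```text
(no output)
```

View pics/s_ov.png

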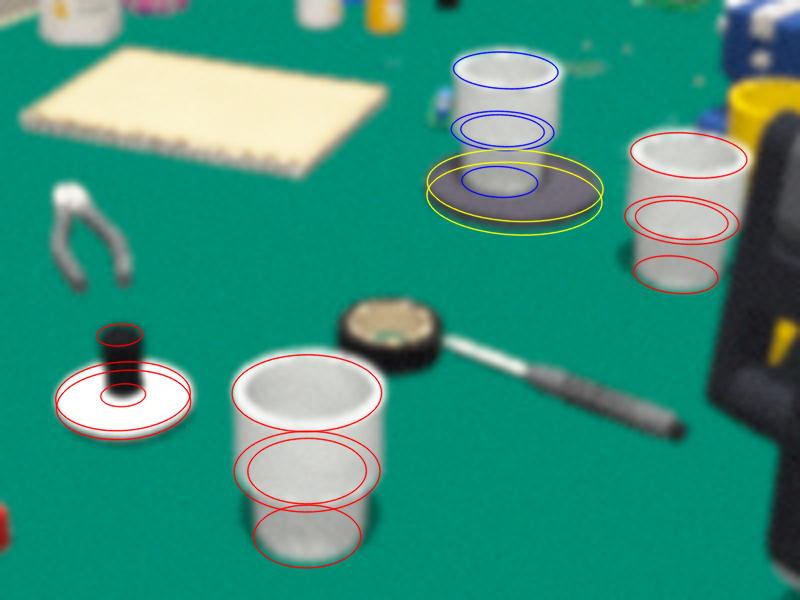

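View pics/t_ov.png

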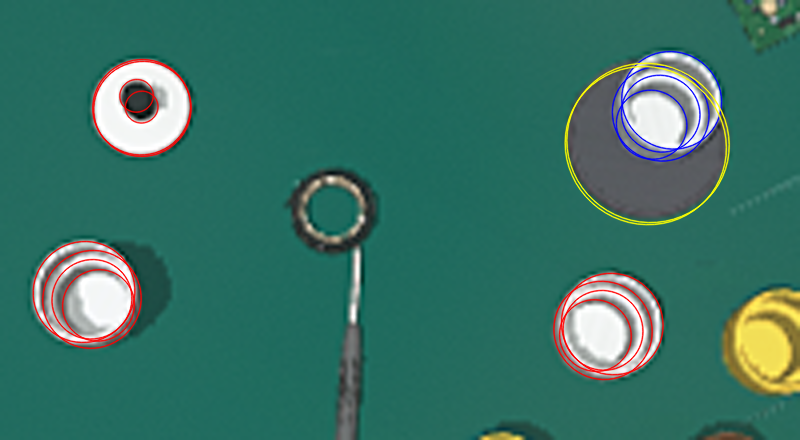

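The pictures show the wanted white pots at about (216,243) and (347,251) in the top view. The base pot is at (361,195) and sits off-centre on the stand, and the lid is at (230,196). I'll start with the left pot.

Call:
send_rows([
  [[5,-3,0,0,8.5],[10.6,-6,-1,0,8.5],[16,-9,-3,0,8.5],[21,-12,-5,0,8.5],[26.5,-15,-7,0,8.5],[31.8,-18,-9,0,8.5],[31.8,-18,-9,0,8.5],[31.8,-18,-9,0,8.5]],
])

```text
clock: 1.4
eef_pos: [0.4589, 0.2993, 0.1409]
tool_rot: [0.143, 0.99, -0.0, -0.001]
ft_force: [-0.5, 0.0, 0.4]
grip_width: 0.085
```

Call:
send_rows([
  [[0,0.1,-3,0,8.5],[0,0.1,-6,0,8.5],[0,0.1,-9,0,8.5],[0,0.1,-10.7,0,8.5],[0,0.1,-10.7,0,8.5]],
])

```text
clock: 2.02
eef_pos: [0.4567, 0.3015, 0.0338]
tool_rot: [0.141, 0.99, -0.001, -0.001]
ft_force: [0.7, 0.8, 0.1]
grip_width: 0.0851
```

Run:
```python
from h import *
im=vision.camera('scene'); cv2.imwrite('pics/g1.png',cv2.resize(im[150:320,180:420],None,fx=3.3,fy=3.3,interpolation=cv2.INTER_CUBIC)[:,:,::-1])
```

```text
(no output)
```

View pics/g1.png

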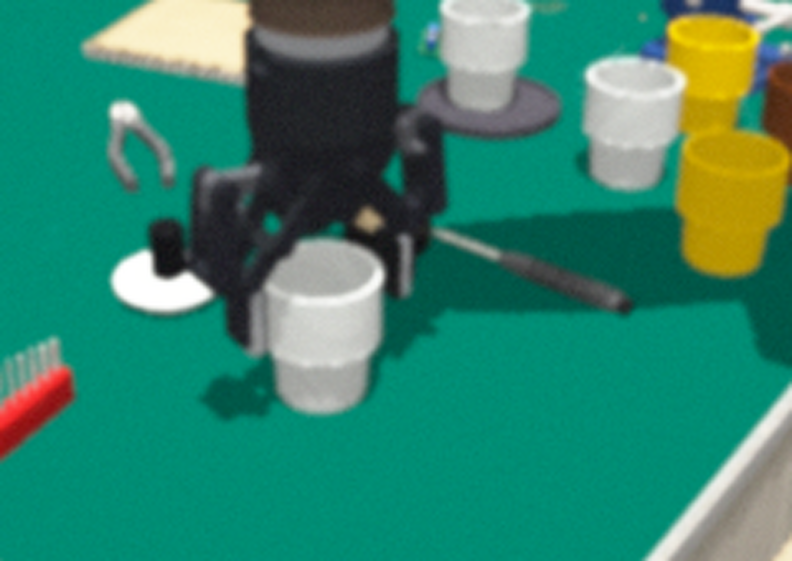

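Both fingers straddle the pot's collar and the rim is clear, so I'll close.

Call:
send_rows([
  [[0,0,0,0,6],[0,0,0,0,5.5],[0,0,0,0,5.5],[0,0,0,0,5.5],[0,0,0,0,5.5],[0,0,0,0,5.5]],
])

```text
clock: 2.82
eef_pos: [0.46, 0.3018, 0.0364]
tool_rot: [0.142, 0.99, 0.002, 0.001]
ft_force: [-1.0, 0.1, 6.0]
grip_width: 0.0622
```

Run:
```python
from h import *
print(bot.get_obs()['eef_pos'],bot.get_obs()['grip_width'])
im=vision.camera('scene'); cv2.imwrite('pics/g2.png',cv2.resize(im[150:320,180:420],None,fx=3.3,fy=3.3,interpolation=cv2.INTER_CUBIC)[:,:,::-1])
print(bot.get_obs()['eef_pos'])
```

```text
[0.46003899 0.30183238 0.03635806] 0.06219242171689143
[0.46002698 0.30184005 0.03633503]
```

View pics/g2.png

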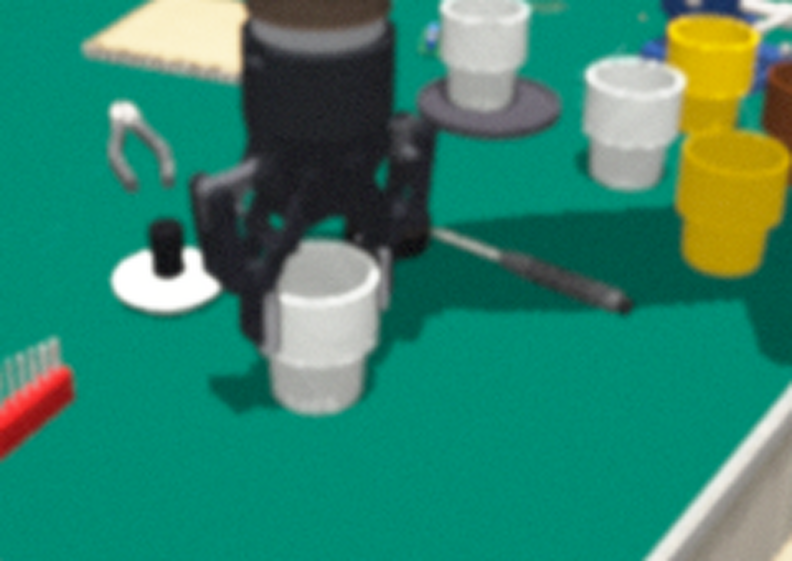

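The left pot is held with an opening of 62 mm. I'll lift and check it.

Call:
send_rows([
  [[0,0,0.6,0,5.5],[0,0,2,0,5.5],[0,0,4.5,0,5.5],[0,0,7.5,0,5.5],[0,0,10.5,0,5.5],[0,0,12,0,5.5],[0,0,12,0,5.5],[0,0,12,0,5.5]],
])

```text
clock: 3.88
eef_pos: [0.4582, 0.3002, 0.1531]
tool_rot: [0.142, 0.99, -0.001, -0.001]
ft_force: [-0.1, -0.4, -1.6]
grip_width: 0.0622
```

Run:
```python
from h import *
im=vision.camera('scene'); o=bot.get_obs(); e=o['eef_pos']; print(e,o['grip_width'],o['ft_force'])
overlay('scene',im,[(e[0],e[1],e[2]-.034,POT,(0,0,255))],(200,120,400,270),4,'pics/g3.png')
im=vision.camera('top')
overlay('top',im,[(e[0],e[1],e[2]-.034,POT,(0,0,255))],(150,170,350,300),4,'pics/g3t.png')
```

```text
[0.45808606 0.30014632 0.15282946] 0.06216004087922518 [-0.61560257 -1.10304072 -1.21106374]
```

View pics/g3.png

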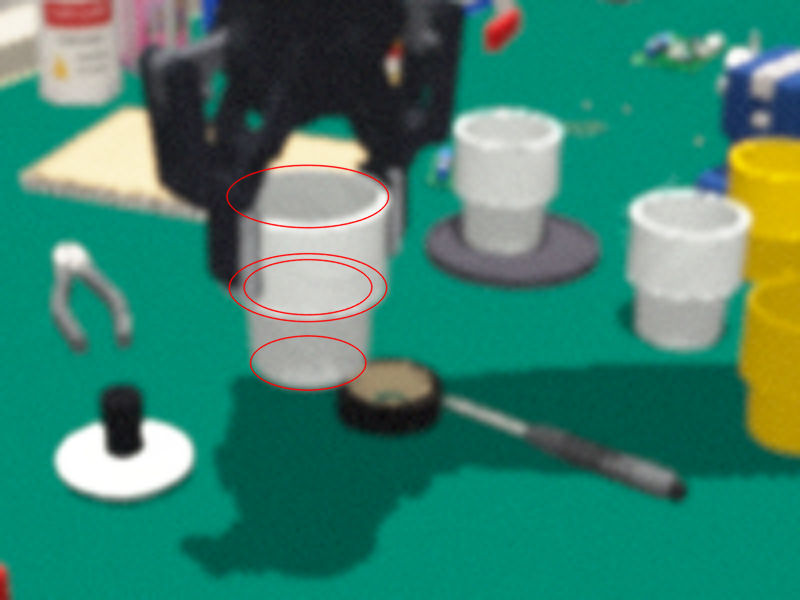

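View pics/g3t.png

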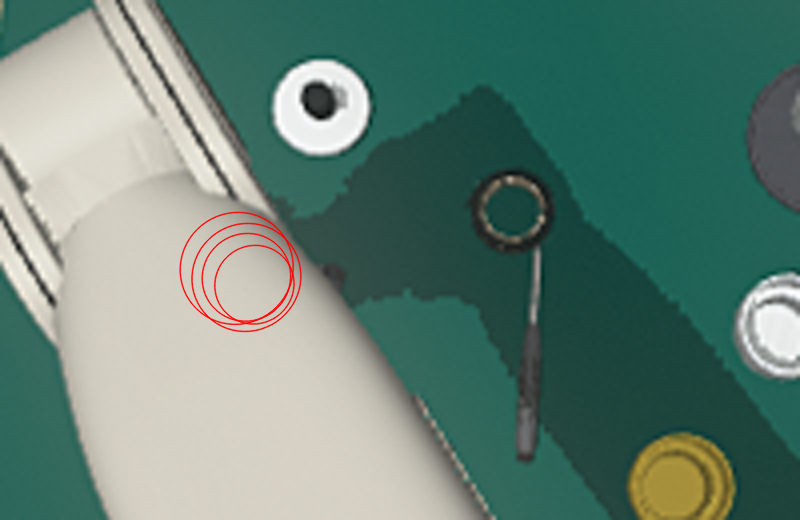

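Call:
send_rows([
  [[0.7,-2,0.3,0,5.5],[2,-6,0.5,0,5.5],[4,-11,0.5,0,5.5],[6,-16.5,0.5,0,5.5],[8,-22,0.5,0,5.5],[10,-27.5,0.5,0,5.5],[11.8,-32.5,0.5,0,5.5],[12.8,-35.7,0.5,0,5.5],[13.3,-37,0.5,0,5.5],[13.3,-37,0.5,0,5.5],[13.3,-37,0.5,0,5.5]],
])

```text
clock: 5.35
eef_pos: [0.5914, -0.0679, 0.1589]
tool_rot: [0.142, 0.99, 0.0, -0.001]
ft_force: [0.4, 0.4, -1.5]
grip_width: 0.0625
```

Run:
```python
from h import *
im=vision.camera('scene'); o=bot.get_obs(); e=o['eef_pos']; print(e,o['grip_width'],o['ft_force'])
overlay('scene',im,[(e[0],e[1],e[2]-.034,POT,(0,0,255)),(.592,-.070,.006,POT,(255,0,0))],(230,70,430,220),4,'pics/g4.png')
```

```text
[ 0.59154304 -0.06772266  0.15913997] 0.06200657817571399 [-0.14715882 -1.04858438 -1.60219683]
```

View pics/g4.png

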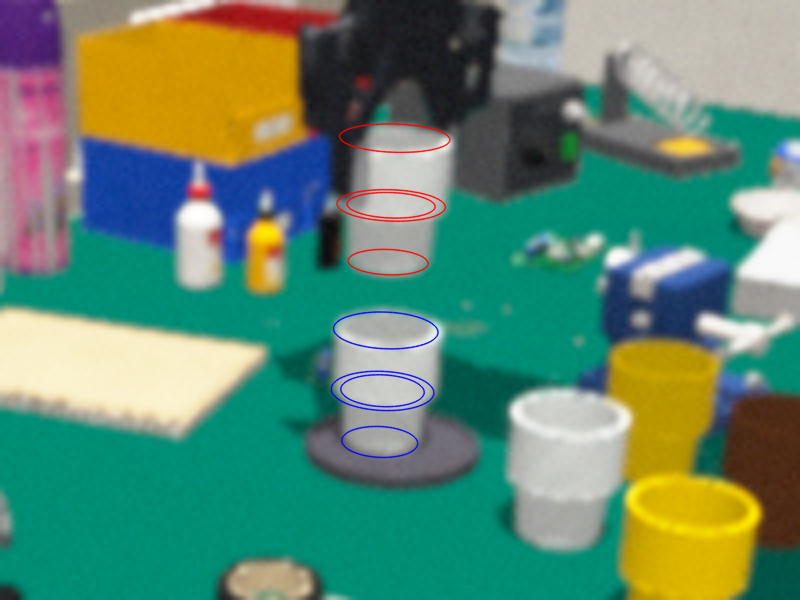

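Call:
send_rows([
  [[0,-0.2,-1,0,5.5],[0,-0.2,-2.5,0,5.5],[0,-0.2,-3.5,0,5.5],[0,-0.2,-4.5,0,5.5],[0,-0.2,-5.3,0,5.5],[0,-0.2,-6,0,5.5],[0,-0.2,-6,0,5.5]],
])

```text
clock: 6.28
eef_pos: [0.5915, -0.0713, 0.0986]
tool_rot: [0.142, 0.99, -0.0, -0.001]
ft_force: [-0.4, -0.3, -1.4]
grip_width: 0.0622
```

Run:
```python
from h import *
im=vision.camera('scene'); o=bot.get_obs(); e=o['eef_pos']; print(e,o['grip_width'],o['ft_force'])
overlay('scene',im,[],(250,90,410,210),5,'pics/g5.png')
```

```text
[ 0.59190746 -0.07133806  0.09916369] 0.06248404422807344 [-0.1155863  -0.05504245 -0.58131864]
```

View pics/g5.png

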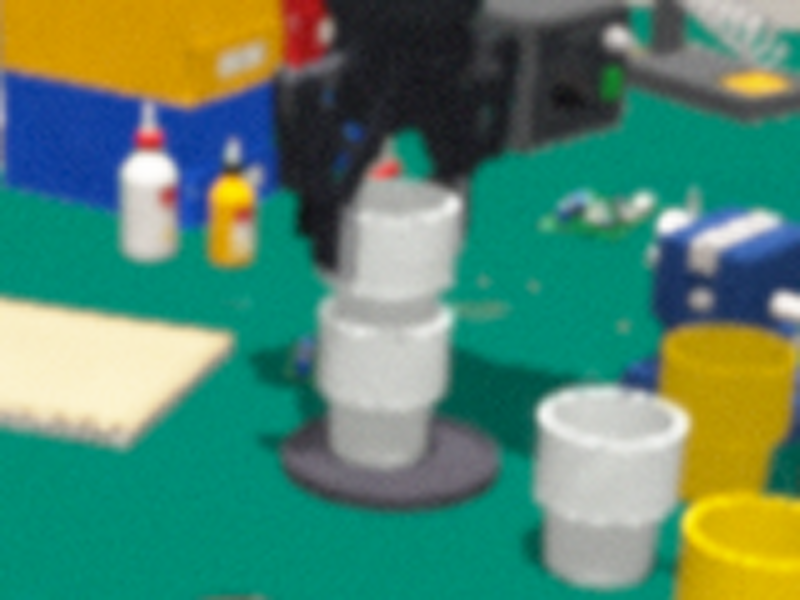

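Call:
send_rows([
  [[0,0,-0.6,0,5.5],[0,0,-1.1,0,5.5],[0,0,-1.5,0,5.5],[0,0,-1.7,0,5.5],[0,0,-1.7,0,5.5]],
])

```text
clock: 6.95
eef_pos: [0.5921, -0.0713, 0.0824]
tool_rot: [0.142, 0.99, 0.0, 0.0]
ft_force: [0.3, -0.3, -0.0]
grip_width: 0.0624
```

Call:
send_rows([
  [[0,0,-0.1,0,5.5],[0,0,-0.2,0,5.5],[0,0,-0.2,0,5.5]],
])

```text
clock: 7.32
eef_pos: [0.5925, -0.0714, 0.0824]
tool_rot: [0.142, 0.99, -0.0, 0.001]
ft_force: [-2.4, 0.0, 8.5]
grip_width: 0.0628
```

Run:
```python
from h import *
im=vision.camera('scene'); o=bot.get_obs(); e=o['eef_pos']; print(e,o['grip_width'],o['ft_force'])
overlay('scene',im,[],(250,90,410,210),5,'pics/g6.png')
```

```text
[ 0.59245183 -0.07139814  0.08232268] 0.06230208967464977 [-3.2162925   1.17488463  9.13304046]
```

View pics/g6.png

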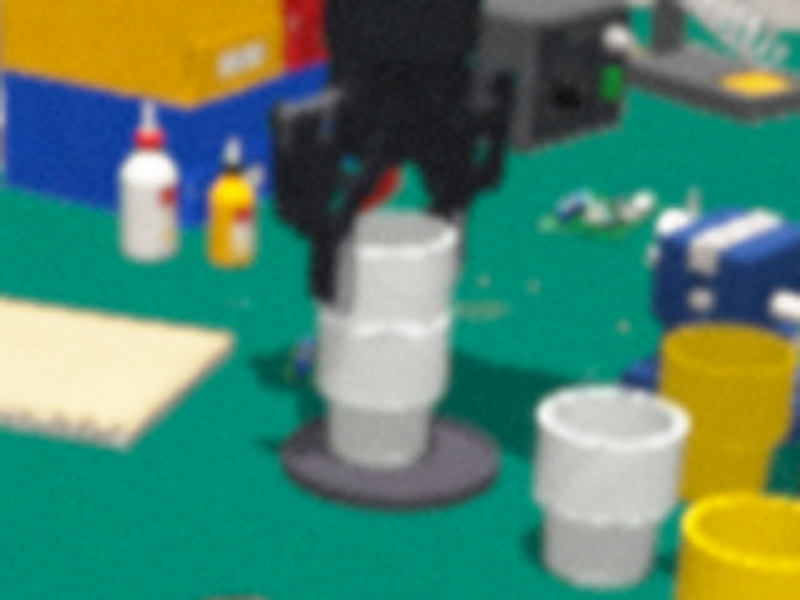

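The pot is seated, with the collars touching and about 9 N of contact force. I'll release and go up.

Call:
send_rows([
  [[0,0,0.1,0,6.6],[0,0,0.1,0,7.4],[0,0,0.1,0,8.5],[0,0,0.1,0,8.5],[0,0,0.3,0,8.5],[0,0,3,0,8.5],[0,0,7,0,8.5],[-2,0,10,0,8.5],[-7,1,10,0,8.5],[-12,3,10,0,8.5],[-14,3.8,10,0,8.5],[-14,3.8,10,0,8.5]],
])

```text
clock: 8.88
eef_pos: [0.4508, -0.0329, 0.1809]
tool_rot: [0.142, 0.99, 0.0, 0.0]
ft_force: [-0.3, -0.3, -0.2]
grip_width: 0.085
```

Run:
```python
from h import *
im=vision.camera('scene'); o=bot.get_obs(); e=o['eef_pos']; print(e,o['grip_width'],o['ft_force'])
overlay('scene',im,[(.592,-.070,.046,POT,(0,0,255)),(.592,-.070,.006,POT,(255,0,0))],(250,90,410,210),5,'pics/g7.png')
```

```text
[ 0.45224905 -0.03323664  0.18096774] 0.08464218766750073 [0.24677175 0.27231227 0.05107999]
```

View pics/g7.png

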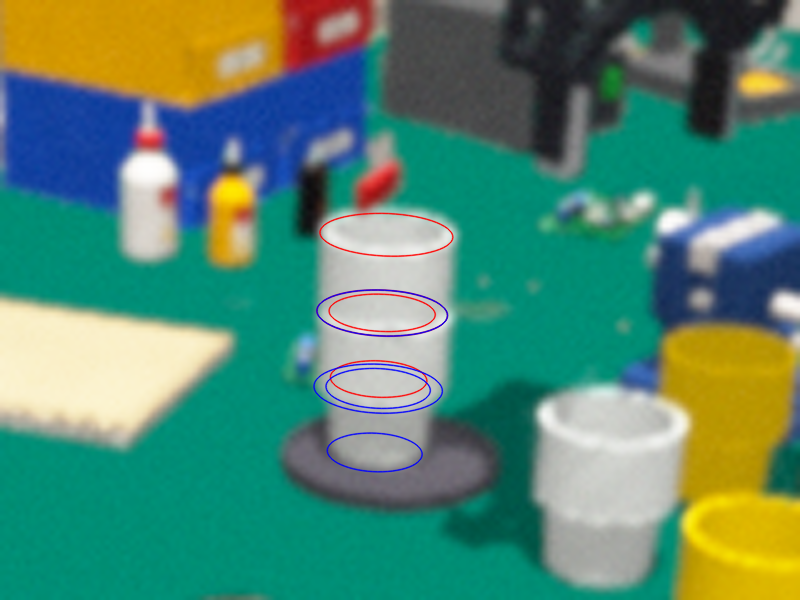

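Both pots are nested, straight and home. Next is the second pot, with the jaws turned along x to clear the yellow pots.

Call:
send_rows([
  [[-0.4,0,0,-0.18,8.5],[-0.4,0,0,-0.36,8.5],[-0.4,0,-1,-0.54,8.5],[-0.4,0,-2,-0.72,8.5],[-0.4,0,-3,-0.9,8.5],[-0.4,0,-4,-1.08,8.5],[-0.4,0,-5,-1.26,8.5],[-0.4,0,-6,-1.285,8.5],[-0.4,0,-6,-1.285,8.5]],
])

```text
clock: 10.05
eef_pos: [0.448, -0.0335, 0.1194]
tool_rot: [0.706, 0.708, -0.001, -0.001]
ft_force: [1.0, 0.0, 0.3]
grip_width: 0.0852
```

Run:
```python
from h import *
im=vision.camera('scene'); o=bot.get_obs(); e=o['eef_pos']; print(e,o['tool_rot'],o['joint_pos'])
overlay('scene',im,[],(270,90,470,240),4,'pics/g8.png')
```

```text
[ 0.44820295 -0.03342634  0.11996069] [ 7.06511710e-01  7.07701260e-01 -2.39749448e-04 -2.70361760e-04] [-7.44332954e-02  2.27215733e-01 -3.18942952e-01  1.02536026e+00
 -1.10824218e-05  1.49468076e+00]
```

View pics/g8.png

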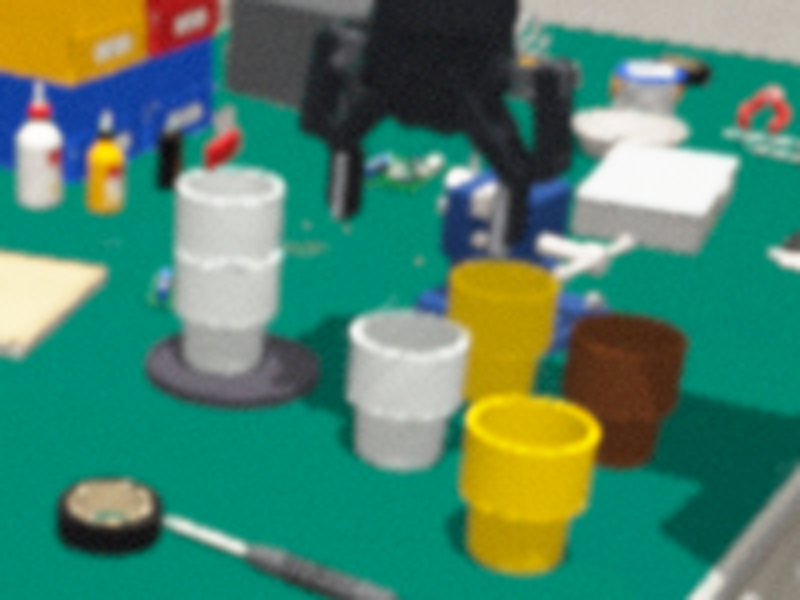

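Call:
send_rows([
  [[0,0.1,-3,0,8.5],[0,0.1,-6,0,8.5],[0,0.1,-8,0,8.5],[0,0.1,-8.6,0,8.5],[0,0.1,-8.6,0,8.5],[0,0.1,-8.6,0,6],[0,0.1,-8.6,0,5.5],[0,0.1,-8.6,0,5.5],[0,0.1,-8.6,0,5.5],[0,0.1,-8.6,0,5.5],[0,0.1,-8.6,0,5.5],[0,0.1,-8.6,0,5.5]],
])

```text
clock: 11.6
eef_pos: [0.449, -0.0324, 0.0359]
tool_rot: [0.707, 0.707, 0.001, 0.001]
ft_force: [-0.7, -0.4, 5.1]
grip_width: 0.0635
```

Run:
```python
from h import *
im=vision.camera('scene'); o=bot.get_obs(); e=o['eef_pos']; print(e,o['tool_rot'],o['ft_force'])
overlay('scene',im,[(e[0],e[1],0,POT,(0,0,255))],(270,90,470,240),4,'pics/g9.png')
```

```text
[ 0.44904639 -0.03236273  0.03587888] [0.70701714 0.7071951  0.00088179 0.00104051] [-1.85302811 -0.57705231  5.24969103]
```

View pics/g9.png

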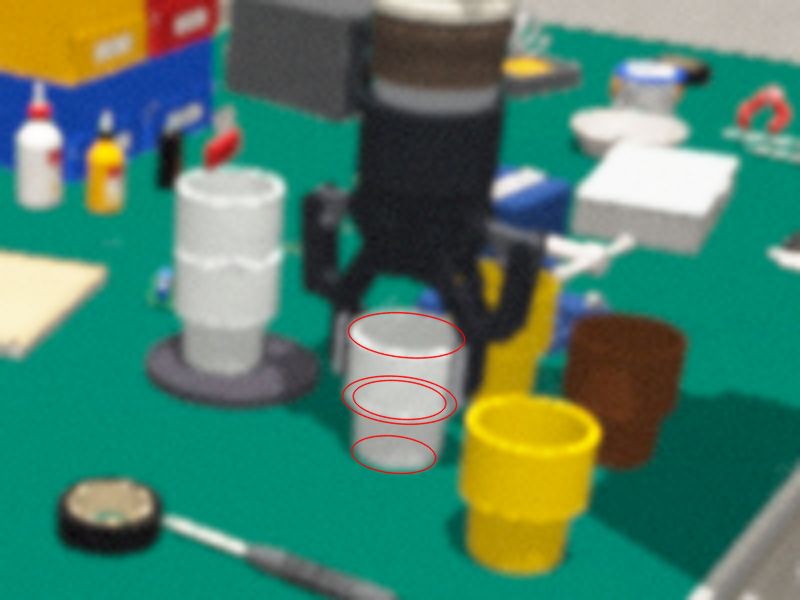

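Call:
send_rows([
  [[0,0,0.6,0,5.5],[0,0,2,0,5.5],[0,0,5,0,5.5],[0,0,9,0,5.5],[0,0,13,0,5.5],[0,0,16,0,5.5],[1.5,-0.5,17,0,5.5],[5,-1.3,17,0,5.5],[9.5,-2.5,17,0,5.5],[13,-3.4,17,0,5.5],[14.4,-3.8,17,0,5.5],[14.4,-3.8,17,0,5.5]],
])

```text
clock: 13.15
eef_pos: [0.5925, -0.0705, 0.2044]
tool_rot: [0.707, 0.707, -0.0, -0.0]
ft_force: [-0.6, -1.3, -0.6]
grip_width: 0.0633
```

Run:
```python
from h import *
im=vision.camera('scene'); o=bot.get_obs(); e=o['eef_pos']; print(e,o['tool_rot'],o['ft_force'],o['grip_width'])
overlay('scene',im,[(e[0],e[1],e[2]-.034,POT,(0,0,255)),(.592,-.0705,.046,POT,(255,0,0))],(250,50,410,170),5,'pics/g10.png')
```

```text
[ 0.59166196 -0.07029879  0.2045002 ] [ 7.07168275e-01  7.07045207e-01 -1.72094637e-04 -2.76264829e-04] [-0.35744451  0.12397795 -0.6302177 ] 0.0630886447675983
```

View pics/g10.png

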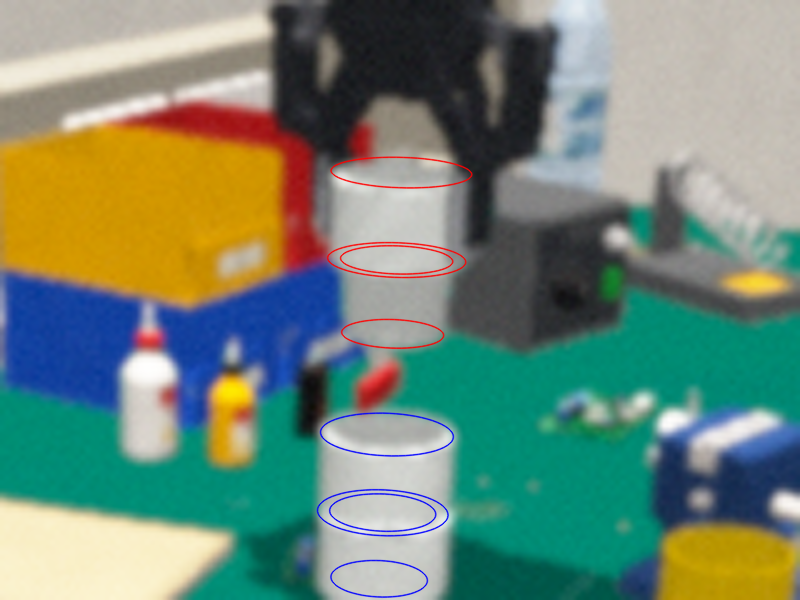

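Call:
send_rows([
  [[0,0,-1,0,5.5],[0,0,-3,0,5.5],[0,0,-4.5,0,5.5],[0,0,-5.5,0,5.5],[0,0,-6.3,0,5.5],[0,0,-7,0,5.5],[0,0,-7,0,5.5]],
])

```text
clock: 14.08
eef_pos: [0.5917, -0.0702, 0.1338]
tool_rot: [0.707, 0.707, -0.0, -0.0]
ft_force: [-0.1, -0.5, -0.6]
grip_width: 0.0635
```

Call:
send_rows([
  [[0,0,-0.4,0,5.5],[0,0,-0.8,0,5.5],[0,0,-1.1,0,5.5],[0,0,-1.3,0,5.5],[0,0,-1.3,0,5.5]],
])

```text
clock: 14.7
eef_pos: [0.5921, -0.0703, 0.1219]
tool_rot: [0.707, 0.707, 0.0, 0.0]
ft_force: [-1.5, 0.2, 2.7]
grip_width: 0.0635
```

Call:
send_rows([
  [[0,0,-0.1,0,5.5],[0,0,-0.2,0,5.5],[0,0,-0.2,0,5.5]],
])

```text
clock: 15.08
eef_pos: [0.5923, -0.0704, 0.1218]
tool_rot: [0.707, 0.707, 0.001, 0.001]
ft_force: [-3.7, 1.0, 12.2]
grip_width: 0.064
```

Run:
```python
from h import *
im=vision.camera('scene'); o=bot.get_obs(); e=o['eef_pos']; print(e,o['tool_rot'],o['ft_force'],o['grip_width'])
overlay('scene',im,[(.592,-.0705,.086,POT,(0,0,255))],(250,90,410,210),5,'pics/g11.png')
```

```text
[ 0.59227155 -0.07033561  0.12185483] [7.07104654e-01 7.07107982e-01 6.80594080e-04 9.20283366e-04] [-3.48092064  0.52581534 11.76437815] 0.06360657852327678
```

View pics/g11.png

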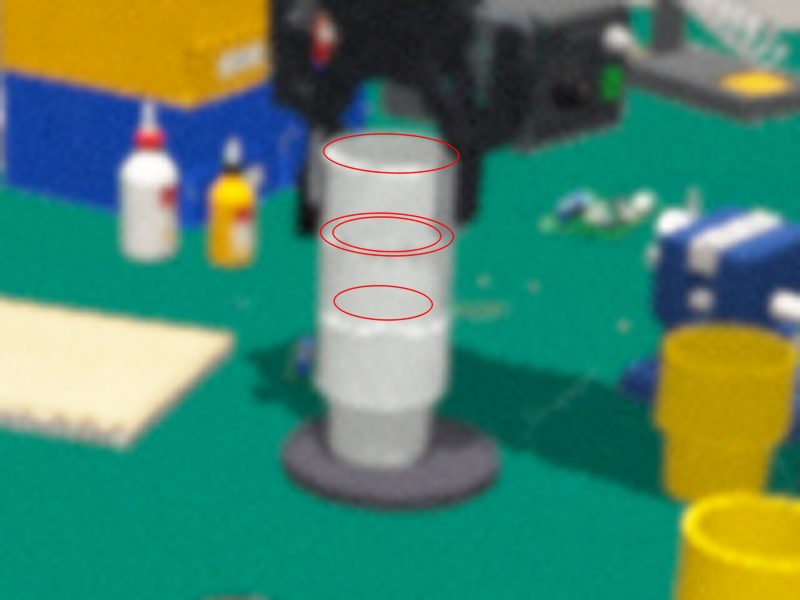

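Call:
send_rows([
  [[0,0,0.1,0,6.8],[0,0,0.1,0,7.6],[0,0,0.1,0,8.5],[0,0,0.1,0,8.5],[0,0,0.4,0,8.5],[0,0,4,0,8.5],[0,0,8,0,8.5],[0,3,10,0,8.5],[0,9,10,0,8.5],[0,15,10,0,8.5],[0,21,10,0,8.5],[0,27,10,0,8.5]],
])

```text
clock: 16.62
eef_pos: [0.5919, 0.2016, 0.2197]
tool_rot: [0.707, 0.707, 0.0, 0.0]
ft_force: [-0.0, -0.4, -0.4]
grip_width: 0.085
```

Call:
send_rows([
  [[0,4,-2,0,8.5],[0,7.6,-4,0,8.5],[0,7.6,-7,0,8.5],[0,7.6,-10,0,8.5],[0,7.6,-12,0,8.5],[0,7.6,-12,0,8.5],[0,7.6,-12,0,8.5]],
])

```text
clock: 17.5
eef_pos: [0.5926, 0.276, 0.1004]
tool_rot: [0.707, 0.707, 0.001, 0.0]
ft_force: [0.1, -0.1, -0.1]
grip_width: 0.0851
```

Run:
```python
from h import *
im=vision.camera('scene'); o=bot.get_obs(); e=o['eef_pos']; print(e,o['tool_rot'],o['ft_force'],o['grip_width'])
overlay('scene',im,[(.592,-.0705,.086,POT,(0,0,255)),(.5927,.276,0,LID,(0,0,255))],(190,110,390,260),4,'pics/g12.png')
im=vision.camera('top')
overlay('top',im,[(.592,-.0705,.086,POT,(0,0,255)),(.5927,.276,0,LID,(0,0,255))],(205,140,405,290),4,'pics/g12t.png')
```

```text
[0.59287664 0.27607549 0.10082018] [7.07125510e-01 7.07086989e-01 1.15291877e-03 4.17963310e-04] [1.15930511 0.00981756 0.02729393] 0.08472758880806161
```

View pics/g12.png

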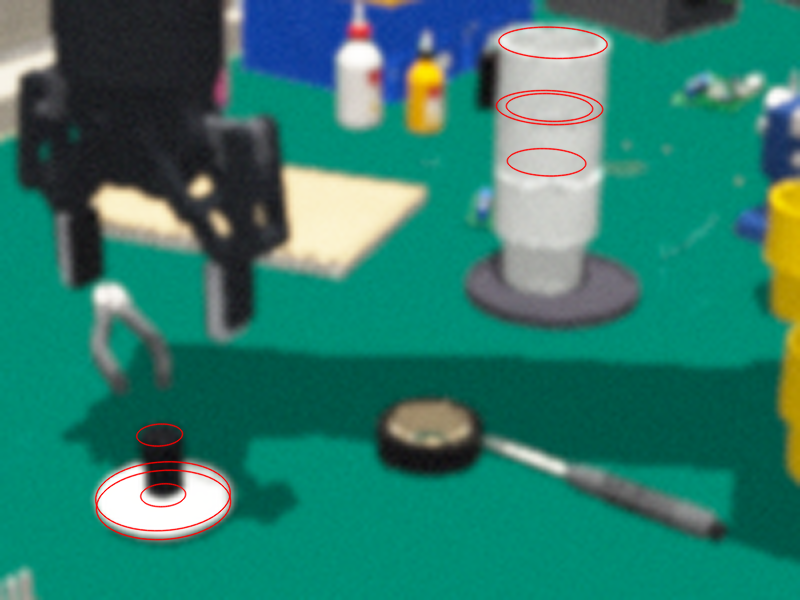

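View pics/g12t.png

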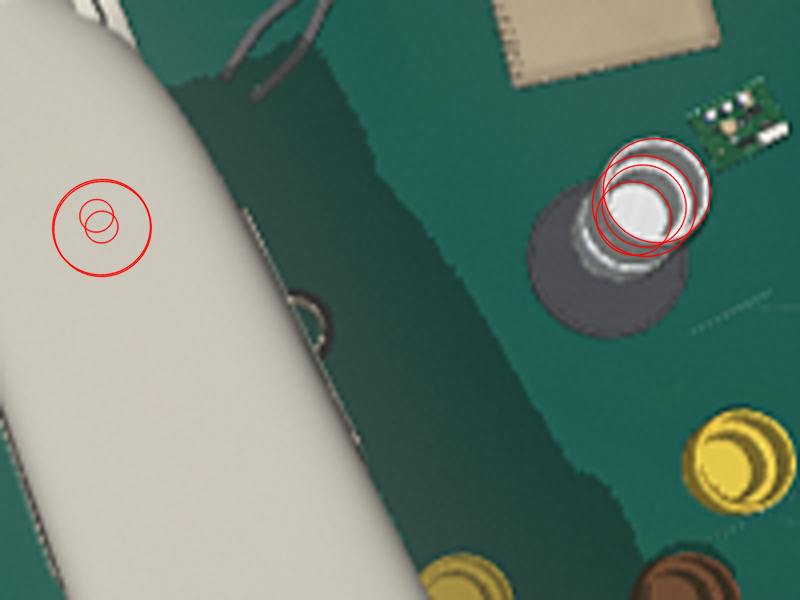

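The top camera confirms the stack's top is at (0.592, -0.0705), and the gripper is above the knob. I'll lower and close on it.

Call:
send_rows([
  [[0,0,-3,0,8.5],[0,0,-6,0,8.5],[0,0,-7.7,0,8.5],[0,0,-7.9,0,7],[0,0,-7.9,0,5],[0,0,-7.9,0,3],[0,0,-7.9,0,1.6],[0,0,-7.9,0,1.6],[0,0,-7.9,0,1.6],[0,0,-7.9,0,1.6],[0,0,-7.9,0,1.6],[0,0,-7.9,0,1.6]],
])

```text
clock: 19.1
eef_pos: [0.593, 0.2762, 0.0218]
tool_rot: [0.707, 0.707, 0.001, 0.0]
ft_force: [-0.0, 0.1, 6.2]
grip_width: 0.0201
```

Run:
```python
from h import *
im=vision.camera('scene'); o=bot.get_obs(); e=o['eef_pos']; print(e,o['tool_rot'],o['ft_force'],o['grip_width'])
overlay('scene',im,[],(170,160,330,280),5,'pics/g13.png')
```

```text
[0.59295201 0.27619093 0.02179617] [7.07116618e-01 7.07095601e-01 1.30229357e-03 4.52472408e-04] [-0.07522916 -0.3058866   5.50592497] 0.019943826731980013
```

View pics/g13.png

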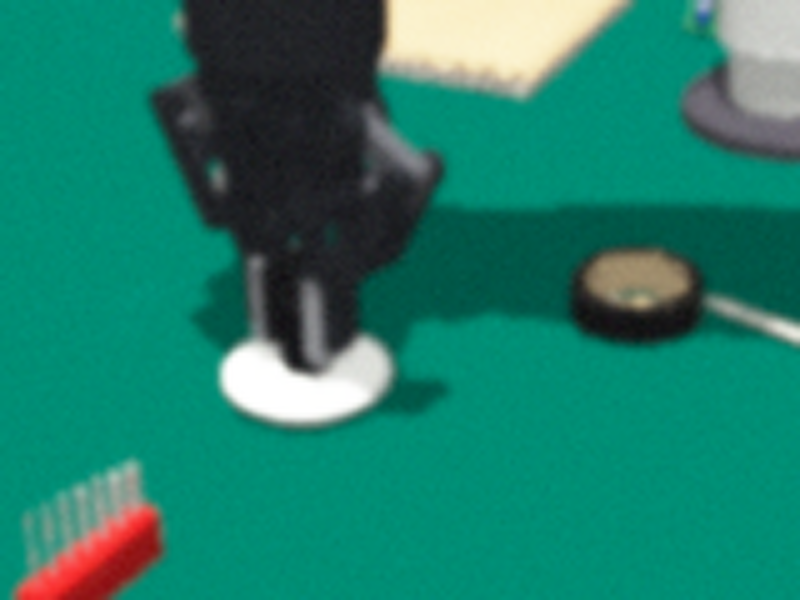

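Call:
send_rows([
  [[0,0,0.6,0,1.6],[0,0,2,0,1.6],[0,0,5,0,1.6],[0,0,9,0,1.6],[0,0,13,0,1.6],[0,0,17,0,1.6],[0,-1,20,0,1.6],[0,-4,21,0,1.6],[0,-8.5,21,0,1.6],[0,-13.5,21,0,1.6],[0,-18.5,21,0,1.6],[0,-23.5,21,0,1.6]],
])

```text
clock: 20.65
eef_pos: [0.5916, 0.0392, 0.231]
tool_rot: [0.707, 0.707, 0.0, 0.0]
ft_force: [-0.7, 0.0, -1.5]
grip_width: 0.0202
```

Call:
send_rows([
  [[0,-4.5,0,0,1.6],[0,-8,0,0,1.6],[0,-10.2,0,0,1.6],[0,-11.1,0,0,1.6],[0,-11.1,0,0,1.6],[0,-11.1,0,0,1.6]],
])

```text
clock: 21.4
eef_pos: [0.592, -0.069, 0.2303]
tool_rot: [0.707, 0.708, 0.0, -0.0]
ft_force: [0.6, 0.1, -0.2]
grip_width: 0.0198
```

Run:
```python
from h import *
im=vision.camera('scene'); o=bot.get_obs(); e=o['eef_pos']; print(e,o['tool_rot'],o['ft_force'],o['grip_width'])
overlay('scene',im,[(.592,-.0705,.086,POT,(255,0,0)),(e[0],e[1],e[2]-.021,LID,(0,0,255))],(250,40,410,160),5,'pics/g14.png')
```

```text
[ 0.5920425  -0.06897499  0.2302676 ] [ 7.06461879e-01  7.07751068e-01  7.64139334e-05 -1.85142924e-04] [ 0.57974248 -0.00761138 -1.6995234 ] 0.019947017568613747
```

View pics/g14.png

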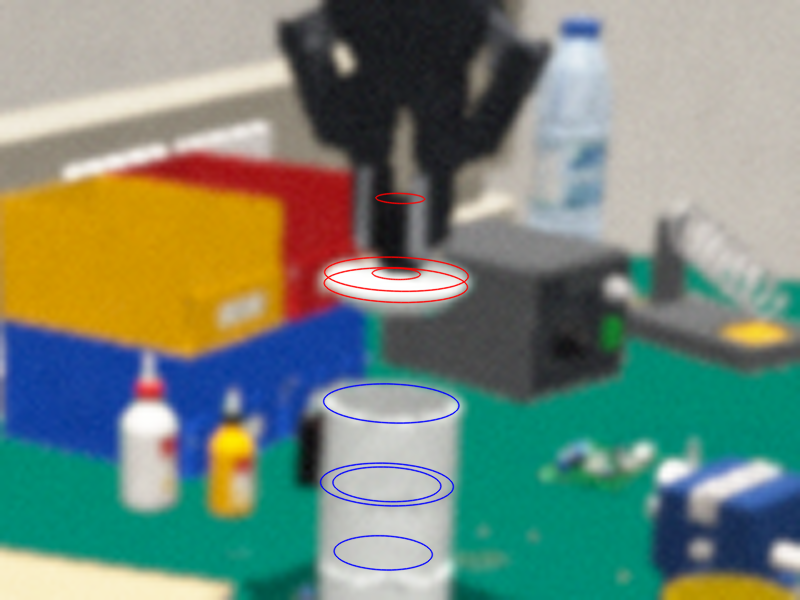

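Call:
send_rows([
  [[0,-0.1,-1,0,1.6],[0,-0.1,-2.5,0,1.6],[0,-0.1,-3.6,0,1.6],[0,-0.1,-4.3,0,1.6],[0,-0.1,-4.8,0,1.6],[0,-0.1,-5.1,0,1.6],[0,-0.1,-5.3,0,1.6],[0,-0.1,-5.3,0,1.6]],
])

```text
clock: 22.45
eef_pos: [0.592, -0.0713, 0.1774]
tool_rot: [0.707, 0.707, 0.0, 0.0]
ft_force: [-0.3, 0.2, -1.5]
grip_width: 0.0202
```

Run:
```python
from h import *
im=vision.camera('scene'); o=bot.get_obs(); e=o['eef_pos']; print(e,o['tool_rot'],o['ft_force'],o['grip_width'])
overlay('scene',im,[],(250,60,410,180),5,'pics/g15.png')
```

```text
[ 0.59210389 -0.0713161   0.17756734] [7.07117814e-01 7.07095704e-01 1.70500243e-04 1.82548731e-04] [ 0.90747054  0.07552433 -0.69534358] 0.01975974398615464
```

View pics/g15.png

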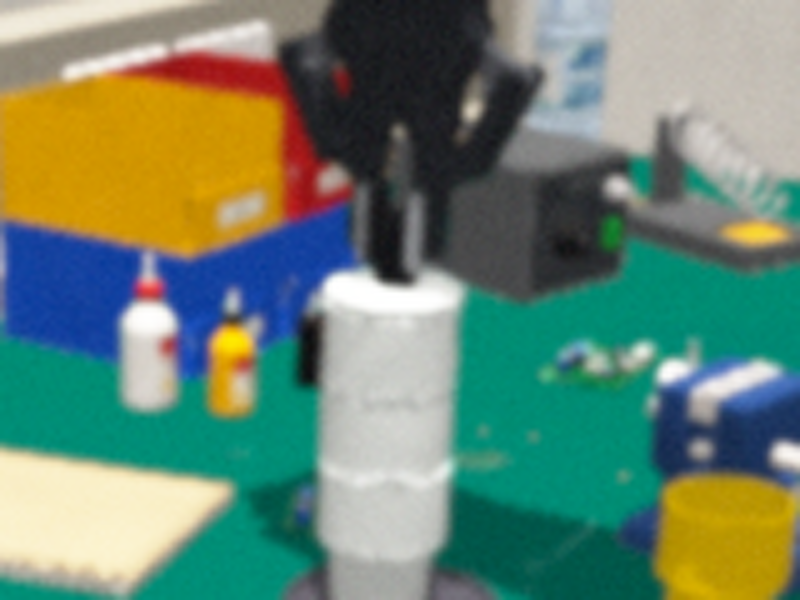

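The plug has entered with no contact force. I'll lower it the last few millimetres.

Call:
send_rows([
  [[0,0,-0.1,0,1.6],[0,0,-0.2,0,1.6],[0,0,-0.3,0,1.6],[0,0,-0.3,0,1.6]],
])

```text
clock: 23.0
eef_pos: [0.5921, -0.0713, 0.1747]
tool_rot: [0.707, 0.707, 0.0, 0.0]
ft_force: [-0.5, 0.3, 1.6]
grip_width: 0.0202
```

Call:
send_rows([
  [[0,0,-0.1,0,1.6],[0,0,-0.2,0,1.6],[0,0,-0.2,0,1.6]],
])

```text
clock: 23.38
eef_pos: [0.5926, -0.0714, 0.1747]
tool_rot: [0.707, 0.707, 0.001, 0.001]
ft_force: [-2.5, 0.6, 9.4]
grip_width: 0.0201
```

Run:
```python
from h import *
im=vision.camera('scene'); o=bot.get_obs(); e=o['eef_pos']; print(e,o['tool_rot'],o['ft_force'],o['grip_width'])
overlay('scene',im,[(.592,-.0705,.153,LID,(0,0,255))],(250,60,410,180),5,'pics/g16.png')
```

```text
[ 0.59256853 -0.07138786  0.17468269] [0.70711205 0.70709977 0.0009494  0.00125262] [-3.16199921  1.13386586 10.21792902] 0.020089135710461337
```

View pics/g16.png

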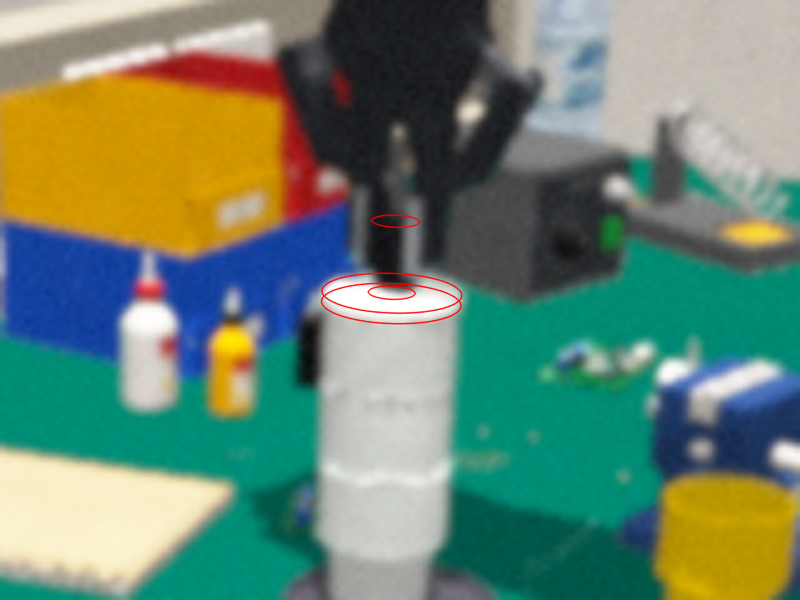

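The lid is seated. I'll release, rise and retreat.

Call:
send_rows([
  [[0,0,0.2,0,2.6],[0,0,0.2,0,3.6],[0,0,0.2,0,5.5],[0,0,0.2,0,6],[0,0,0.5,0,6],[0,0,3,0,6],[0,0,7,0,6],[-2,2,10,0,6],[-7,7,10,0,6],[-12,12,10,0,6],[-16,16,10,0,6],[-18,20,10,0,6]],
])

```text
clock: 24.92
eef_pos: [0.4101, 0.1296, 0.2729]
tool_rot: [0.707, 0.707, 0.0, 0.0]
ft_force: [1.1, 0.9, 0.8]
grip_width: 0.0598
```

Run:
```python
from h import *
o=bot.get_obs(); print(o['eef_pos'],o['ft_force'],o['grip_width'])
it=[(.592,-.0705,.153,LID,(0,0,255)),(.592,-.0705,.006,POT,(255,0,0)),(.592,-.0705,.086,POT,(255,0,0))]
im=vision.camera('scene'); overlay('scene',im,it,(250,80,410,200),5,'pics/f1.png')
cv2.imwrite('pics/f1full.png',im[:,:,::-1])
im=vision.camera('top'); overlay('top',im,it,(205,140,405,290),4,'pics/f1t.png')
```

```text
[0.41005233 0.1295857  0.27293296] [1.11592658 0.90762503 0.77309488] 0.059754381827205674
```

View pics/f1.png

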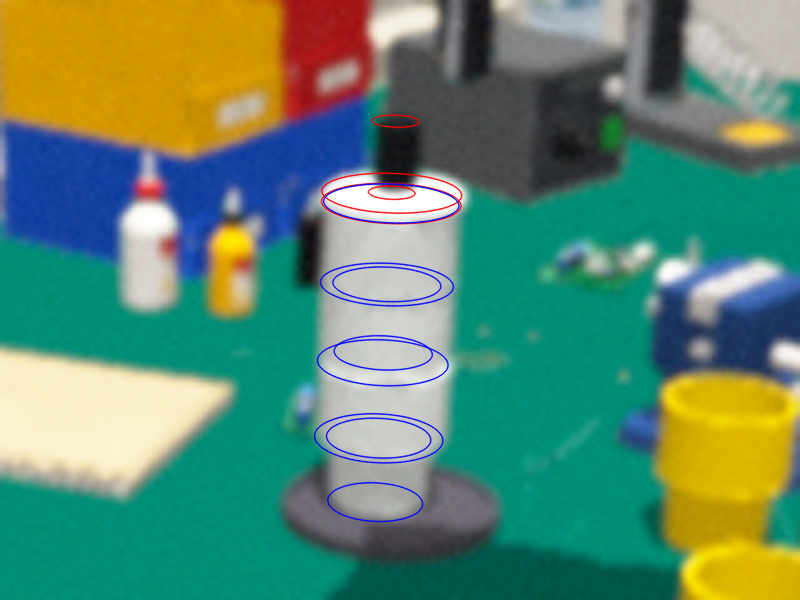

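View pics/f1t.png

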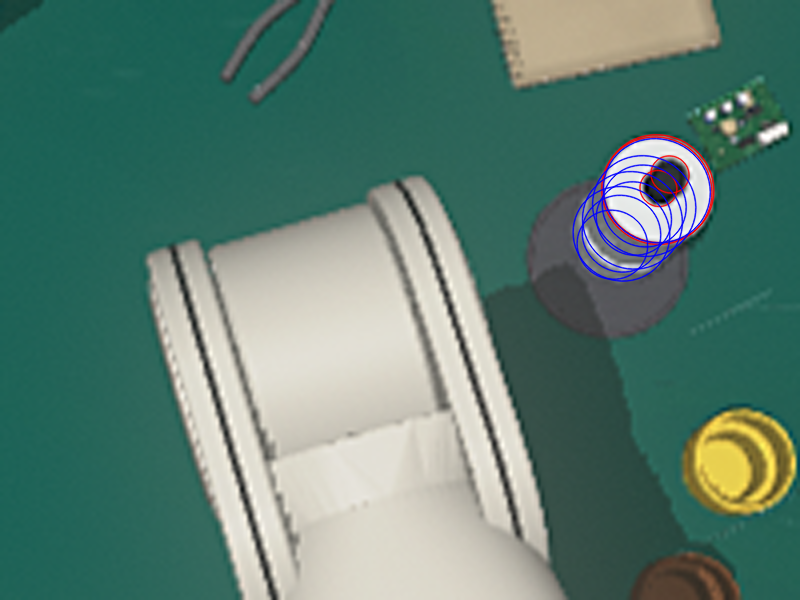

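View pics/f1full.png

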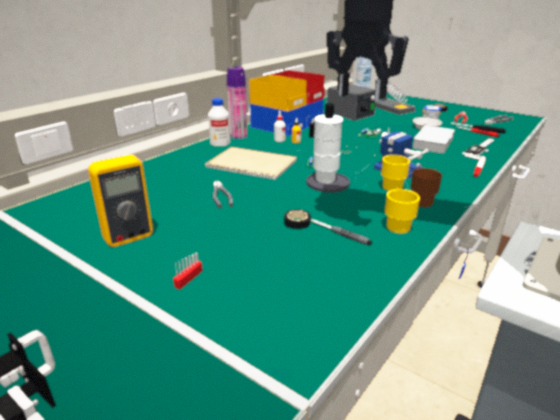

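The stack is straight, the lid's flange sits on the top rim, the bystanders look where they were, and the arm is clear. I'll let it settle, then hand in.

Call:
send_rows([
  [[0,0,0,0,6],[0,0,0,0,6],[0,0,0,0,6],[0,0,0,0,6]],
])

```text
clock: 25.52
eef_pos: [0.4124, 0.128, 0.2721]
tool_rot: [0.708, 0.706, -0.0, -0.0]
ft_force: [-0.1, -0.4, -0.0]
grip_width: 0.0598
```

Run:
```python
from workcell import bot
print(bot.job_done())
```

```text
the job is handed in; nothing more can be done
None
```

I nested the two white pots into the one on the stand and put the lid on top, then handed the job in at about 25.5 s of the 66 s allowed. Each piece was lowered to a light contact of about 9–12 N before I let go.

- **Stack:** in the last pictures from both cameras, the three pots and the lid match the outlines of a fully nested, upright stack at about x 0.592, y -0.0705, to within about 1–2 mm. I made no separate tilt measurement.
- **Base pot:** I left it off-centre on the stand, where it started. It is about 13–14 mm from the stand's middle, against the 30 mm allowed.
- **Bystanders:** the tape, pliers, screwdriver and hex key set look unmoved in the last scene picture, judged by eye only.
- **Arm:** the gripper was well clear and touching nothing when I handed in.
- **Disagreement:** before any move, the outline fit in the scene camera was poor for both bench pots and differed from the top camera by up to about 8 mm. I used the top camera's positions, and these held up in the overlays and in the grasps.

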